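# Slide the slate out over the shelf edge

### The arm

A 6-joint arm with a two-finger parallel gripper is mounted at the origin on the work surface. World frame = base frame: x ahead of the robot, y to its left, z up, the work surface at z = 0. Lengths are in mm, angles in rad, forces in N, time in s.
With the tool pointing down it reaches from about 275 to 750 mm from the base axis. Payload 10.2 kg.
Tool frame: the origin (TCP) lies at the centre of the arm's flange, where the gripper is bolted on; the fingertips stand 173 mm ahead of it and the grasp point (between the pads) lies 155 mm ahead of it; z points along the fingers, y is the line along which they close (so a half turn about z gives the same grasp; the last joint's range is limited). The gripper opens to 85 mm and grips with 20 to 120 N. Pads are 22 mm wide; open, the fingers measure 114 mm over their backs; the gripper's body (76 mm by 85 mm) begins 54 mm behind the grasp point. The pads swing forward as they close: fully open they stand 13 mm farther back than shut.
Start: joints at [-1.55, 0.313, 1.498, -0, 1.331, -0.223], TCP at [126.717, -509.485, 404.694] pointing down, gripper open.
Joint ranges: [-2.94, 2.94], [-0.97, 2.17], [0.19, 2.56], [-1.23, 4.37], [0.02, 3.11], [-2.88, 2.88]. Speed limits (rad/s): [2.39, 2.39, 3.01, 3.14, 3.14, 3.14].

### API

Orientations are given as a unit quaternion [w, x, y, z].
In Python, from rig import ctrl gives the robot as it stands.
- The arm moves only by the shell command python3 steer.py 'ROWS' [OPENING] [FORCE]. ROWS is one flat JSON list of numbers that holds 1 to 8 rows one after another, with no inner brackets; each row has 6 numbers: dx, dy, dz in a scale on which 1.0 is 800 mm, then a rotation vector rx, ry, rz in fractions of the full range, 1 being 2 rad; each row is the pose to reach, as a shift and turn from the pose commanded when the command began, along the tool's axes at that moment; what a row does not reach only later rows make up. A row lasts 1/10 s, in which the tool goes at most 50 mm and 0.15 rad, less where a joint would pass 70% of its speed; a pose out of reach is approached as far as the arm can. OPENING is the opening from 0.0 (shut) to 1.0 (fully open), set as the command begins (- or left out keeps the last). The fingers move at their own pace and stop on an object; FORCE is the grip in N (left out, the last holds). Time passes only in rows, so rows that do not move let the fingers close. It prints the time, the measured TCP pose, the force, the opening and the grip force at its end. No shift or turn number may pass 1 either way. Input that does not fit is refused with a message, and nothing moves.
- ctrl.sense(): the state, without advancing time (a new reading comes with each control period).
- ctrl.capture(name): name is "scene" or "top" or "wrist"; returns the picture (384x512x3 uint8, red, green, blue); there is no depth.
- ctrl.calibration(name): a dict with "fx", "fy", "cx", "cy" (pixels), "position" and "attitude" of the camera in the world. Camera axes: x right, y down, z forward; pixel columns grow to the right and rows downward; lengths in mm; the calibration is good to about 2 mm. A picture is of the moment at which its call begins: read the wrist's pose just before it. calibration takes no time and is no camera call; for the wrist camera it gives the pose at the moment of the call.
- ctrl.finish_job(): hands the job in; it is judged then, once.
The state is a dict: "time_s": time; "joints": joint angles; "dq": joint speeds; "tau": joint torques, N m; "eef_pos": TCP position; "ee_rot": TCP orientation; "force": force on the tool from outside, world axes, zero at the start; "wrist_torque": the same for the moment, N m; "grip_width": opening from 0.0 (shut) to 1.0 (fully open); "grip_force": force on a finger pad.
Only numpy, scipy, OpenCV 4.12 (cv2) and the standard library are available. Lean on these libraries where they do the work, as an engineer would, in place of code of your own. Each camera call takes 0.05 s, during which the arm holds its last target. There are 200 camera calls.

### The job

The slate lies flat on the low steel shelf where nobody can get a finger under it. With the fingertips push the chalk tin along the shelf out of the slate's way, then push the slate towards the robot, without it touching the tin, until it sticks out about 40 mm over the shelf's front edge, lying square to that edge. Only push: pinch or lift nothing, keep the tin standing wholly on the shelf, and leave everything else where it is.

Things in the scene. Friction and masses are not known exactly. Their poses are not given: they have to be found in the camera images.
- shelf: low grey-painted steel desk shelf, fixed and rigid (it can be touched, it does not move): flat top 250 mm (its x) by 460 mm (its y), top 60 mm above the desk. Origin at desk level under its middle; its x axis points away from the robot, y to the left along the shelf, z up. Its front edge, the long edge nearest the robot, is at x = -125 mm
- shelf_edge (a point): middle of the shelf's front edge, at the height of its top; axes as the shelf's
- slate: small writing slate, a dark panel in a wooden frame, lying flat on the shelf: 90 mm (its x) by 130 mm (its y, the long way, roughly along the shelf) by 8 mm thick, about 0.18 kg, slides freely. Origin at the centre of its underside, x pointing away from the robot; it may lie up to 15 degrees askew on the shelf
- slate_front (a point): middle of the slate's front long side (the side nearest the robot), at its upper face
- chalk_tin: square steel tin with sticks of coloured chalk, 60 x 60 mm, 32 mm tall, about 0.2 kg, standing on the shelf between the slate and the front edge, a few degrees askew; its chalk does not come out. Origin at the centre of its underside. Along the shelf's front strip there is free room for it to left and right of the slate's path
- bell: brass hand bell, 68 mm across, 92 mm tall, standing at one rear corner of the shelf. Origin at the centre of its underside. A bystander
- pencil_cup: grey cup of pencils, 64 mm across, up to 96 mm tall, standing at the other rear corner of the shelf. Origin at the centre of its underside. A bystander
- chalk_holder: brass chalk holder, 123 x 13 x 13 mm, lying on the desk on the robot's side of the shelf. Origin at the centre of its underside. A bystander
- drawer_key: flat brass drawer key, 56 x 22 x 4 mm, lying on the desk on the robot's side of the shelf. Origin on its underside, near its middle. A bystander
- handset: black telephone handset, 228 x 58 x 60 mm, lying on the desk left of the shelf. Origin at the centre of its underside. A bystander
- duster: board duster, 125 x 52 x 42 mm, lying on the desk right of the shelf. Origin at the centre of its underside. A bystander
- stapler: grey stapler, 130 x 36 x 42 mm, on the desk right of the shelf. Origin at the centre of its underside. A bystander

How it is judged (in metres and radians):
On the way, in this order (a step that is already met when the one before it is completed fails the run):
1. the tin has been pushed at least 40 mm from its start while the slate is within 25 mm of its start (distance of chalk_tin from where it was at the start of the episode above 0.04 m and distance of slate from where it was at the start of the episode below 0.025 m), for 0.1 s.
2. the slate sticks out 30 to 50 mm over the front edge (x of slate_front in the frame of shelf_edge between -0.05 and -0.03 m), for 0.2 s.
At the end, for the whole second after the job is handed in: The middle of the slate's front side is 30 to 50 mm beyond the shelf's front edge, the slate square to the edge within 0.17 rad, flat on the shelf and at rest; the tin stands upright at rest, its centre at least 28 mm inside every edge of the shelf top (all of step 2 and angle between the x axis of slate and the x axis of shelf, either way round below 0.17 rad and height (world z) of slate between 0.056 and 0.064 m and angle between slate's own z axis and vertical below 0.05 rad and x of chalk_tin in the frame of shelf between -0.097 and 0.097 m and y of chalk_tin in the frame of shelf between -0.202 and 0.202 m and height (world z) of chalk_tin between 0.057 and 0.063 m and angle between chalk_tin's own z axis and vertical below 0.08 rad and linear speed of each of slate, chalk_tin below 0.01 m/s); the robot touches nothing.
It fails at once if the slate is lifted, tipped or falls (height (world z) of slate above 0.07 m or height (world z) of slate below 0.05 m or angle between slate's own z axis and vertical above 0.2 rad).
It fails at once if the tin is lifted, tipped or falls (height (world z) of chalk_tin above 0.07 m or height (world z) of chalk_tin below 0.05 m or angle between chalk_tin's own z axis and vertical above 0.2 rad).
It fails at once if the slate touches the tin (contact force between slate and chalk_tin above 0.3 N).
It fails at once if the slate goes out more than 60 mm over the edge (x of slate_front in the frame of shelf_edge below -0.06 m).
It fails at once if a bystander is moved more than 15 mm (distance of any of bell, pencil_cup, chalk_holder, drawer_key, handset, duster, stapler from where it was at the start of the episode above 0.015 m).
It also fails if it takes over 54 s, if anything falls off the work surface, if the arm or the gripper's body presses on something with over 40 N, if the wrist force passes 120 N, or if a joint passes its speed limit or range.

## Working session

There is one attempt and no reset: what is moved stays moved. The work goes in short steps, Python scripts to look and compute and a shell command to move; the robot and the scene stay as the last step left them, time stands still between calls to the robot, and variables do not carry over. Pictures are saved under pics/ and viewed, at most 10 in all, crops included, and the job is handed in when it is done.

```bash
ls; mkdir -p pics
python3 - <<'E'
from rig import ctrl
import cv2
for n in("top","scene"):
    cv2.imwrite(f"pics/{n}0.png",ctrl.capture(n)[:,:,::-1]); print(ctrl.calibration(n))
s=ctrl.sense();print(s)
E
```

```text
pics
rig.py
steer.py
{'fx': 480.31651414415313, 'fy': 480.31651414415313, 'cx': 256.65183741228077, 'cy': 183.75894867248502, 'position': array([ 457.36350658,    6.75992652, 1459.21294684]), 'attitude': array([-0.01761655,  0.70905857, -0.70485383,  0.01032883])}
{'fx': 376.9791240064026, 'fy': 376.9791240064026, 'cx': 255.07341655901485, 'cy': 194.61164204229806, 'position': array([1612.68170098,  133.48783428,  919.87909573]), 'attitude': array([-0.29784303,  0.59950606,  0.6687994 , -0.32340281])}
{'time_s': 0.1, 'joints': array([-1.55044679e+00,  3.13405366e-01,  1.49833673e+00, -2.34132336e-05,
        1.33095710e+00, -2.23410165e-01]), 'dq': array([ 0.00051674, -0.00281719, -0.00344882,  0.00200899, -0.00032012,
       -0.00073436]), 'tau': array([ 1.88118305e-03, -4.12905657e+01, -2.60142463e+01, -2.57834381e-04,
        3.03397108e-03,  1.41903658e-05]), 'eef_pos': array([ 126.69094527, -509.46084298,  404.19556943]), 'ee_rot': array([-5.51575424e-04,  9.92581350e-01,  1.21581075e-01,  4.47660073e-05]), 'force': array([0.25902854, 0.72947198, 0.07643881]), 'wrist_torque': array([0.02727274, 0.03411144, 0.04945536]), 'grip_force': 0.0, 'grip_width': 1.0015693414144515}
```

View pics/top0.png

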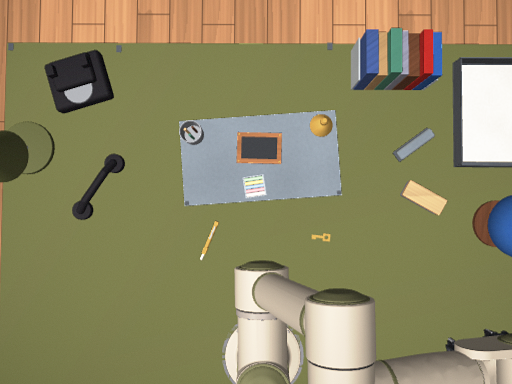

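```bash
cat > h.py <<'E'
from rig import ctrl
import cv2, numpy as np
from scipy.spatial.transform import Rotation as R
def rot(q): return R.from_quat([q[1],q[2],q[3],q[0]])
def world(c,uv,z):
    uv=np.atleast_2d(np.array(uv,float)); d=np.c_[(uv[:,0]-c['cx'])/c['fx'],(uv[:,1]-c['cy'])/c['fy'],np.ones(len(uv))]
    d=rot(c['attitude']).apply(d); p=c['position']
    return p+d*((z-p[2])/d[:,2])[:,None]
def pix(c,P):
    d=rot(c['attitude']).inv().apply(np.atleast_2d(P)-c['position'])
    return np.c_[c['fx']*d[:,0]/d[:,2]+c['cx'],c['fy']*d[:,1]/d[:,2]+c['cy']]
E
python3 - <<'E'
import cv2
i=cv2.imread('pics/top0.png')[60:300,150:390]
cv2.imwrite('pics/top0c.png',cv2.resize(i,(600,600),interpolation=cv2.INTER_CUBIC))
E
```

```text
(no output)
```

View pics/top0c.png

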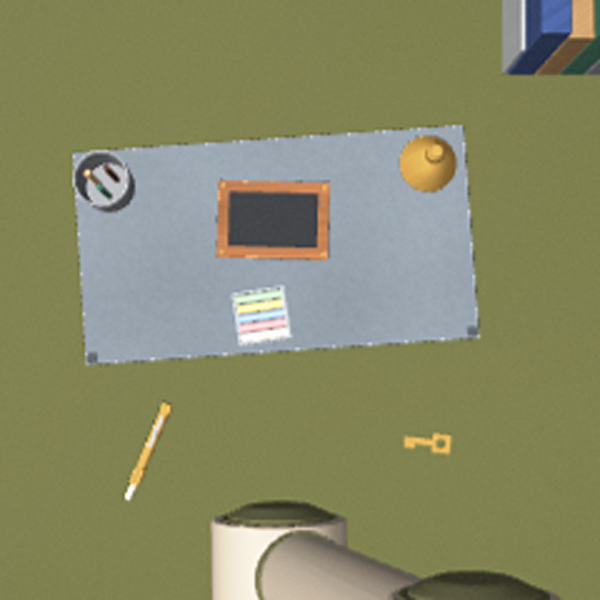

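The top view shows the shelf, with crop corners at about (72,153), (463,125), (479,338) and (87,364). The slate is in the middle at about (272,220), and the tin is in front of it at about (262,315). The cup is rear left and the bell rear right.

```bash
cat >> h.py <<'E'
def uncrop(a): return (np.array(a,float)+.5)/2.5-.5+[150,60]
def rect(w):
    """fit centre, yaw of quadrilateral TL,TR,BR,BL (far-left, far-right, near-right, near-left)"""
    w=w[:,:2]; x=(w[0]+w[1]-w[2]-w[3])/2; y=(w[0]+w[3]-w[1]-w[2])/2
    return w.mean(0),np.arctan2(x[1],x[0]),np.arctan2(-y[0],y[1]),np.linalg.norm(x),np.linalg.norm(y)
E
python3 - <<'E'
from h import *
c=ctrl.calibration('top')
sh=rect(world(c,uncrop([(72,153),(463,125),(479,338),(87,364)]),60))
sl=rect(world(c,uncrop([(219,181),(329,181),(327,258),(216,258)]),68))
tn=rect(world(c,uncrop([(232,293),(284,285),(292,338),(239,345)]),92))
for n,r in(('sh',sh),('sl',sl),('tn',tn)): print(n,r)
i=cv2.imread('pics/top0.png'); hsv=cv2.cvtColor(i,cv2.COLOR_BGR2HSV)
m=cv2.inRange(hsv,(3,120,80),(18,255,255)); m[:,:232]=0;m[:,290:]=0;m[:125]=0;m[168:]=0
ct=max(cv2.findContours(m,0,1)[0],key=cv2.contourArea); b=cv2.boxPoints(cv2.minAreaRect(ct))
print(world(c,b,68)[:,:2],cv2.minAreaRect(ct))
y=sh[1];
def toS(p): return R.from_euler('z',-y).apply(np.r_[p[:2]-sh[0],0])[:2]
print('slate in shelf',toS(sl[0]),'tin',toS(tn[0]),'yaw rel',sl[1]-y,tn[1]-y)
for n,uv,z in(('cup',(105,182),90),('bell',(428,163),60)): print(n,toS(world(c,uncrop(uv),z)[0]))
for n,uv in(('holder a',(167,404)),('holder b',(128,498)),('key',(405,441)),('key',(450,444))):print(n,world(c,uncrop(uv),5)[0])
E
```

```text
sh (array([589.32036048,  12.93852413]), np.float64(0.07863490769879805), np.float64(0.07426842254495646), np.float64(249.154443872694), np.float64(458.5941378375139))
sl (array([617.92982408,  15.70247544]), np.float64(-0.026367289237810634), np.float64(0.004974160843336881), np.float64(89.93150091562545), np.float64(128.50842381645955))
tn (array([505.55953227,  27.40631675]), np.float64(0.1481376990648855), np.float64(0.14778914015040234), np.float64(60.467275961689964), np.float64(60.42781036748361))
[[659.94423448  79.41387251]
 [660.5415048  -48.66462487]
 [573.03823639 -49.02736939]
 [572.36054823  78.73352035]] ((259.0, 148.0), (30.0, 44.0), 90.0)
slate in shelf [28.73817573  0.50802557] tin [-82.36549478  21.00282442] yaw rel -0.10500219693660869 0.06950279136608745
cup [ 83.39163151 189.40234515]
bell [  82.4288318  -185.55288047]
holder a [400.54159235 142.62747535   5.        ]
holder b [287.13377755 188.63385182   5.        ]
key [ 357.92276901 -144.94305177    5.        ]
key [ 354.69196199 -199.1067212     5.        ]
```

```bash
cat >> h.py <<'E'
S0=np.array([589.3,12.9]); SY=0.075
def s2w(x,y): return S0+np.array([x*np.cos(SY)-y*np.sin(SY),x*np.sin(SY)+y*np.cos(SY)])
def w2s(p): d=np.array(p[:2])-S0; return np.array([d[0]*np.cos(SY)+d[1]*np.sin(SY),-d[0]*np.sin(SY)+d[1]*np.cos(SY)])
def go(x,y,z,yaw):
    "tool-axes shift and turn to TCP at shelf x,y, world z, tool x at shelf yaw, pointing down"
    s=ctrl.sense(); r=rot(s['ee_rot']); t=R.from_euler('z',yaw+SY)*R.from_euler('x',np.pi)
    d=r.inv().apply(np.r_[s2w(x,y),z]-s['eef_pos'])
    print('t',s['time_s'],'at shelf',w2s(s['eef_pos']).round(1),'z',s['eef_pos'][2].round(1),'F',s['force'].round(1)); print(d.round(1),(r.inv()*t).as_rotvec().round(3))
E
python3 -c "
from h import *
go(-82,-42,330,np.pi/2)"
```

```text
t 0.1 at shelf [-500.4 -486.2] z 404.2 F [0.3 0.7 0.1]
[ 487.1 -367.6   74.7] [-1.000e-03 -1.000e-03 -1.402e+00]
```

The manual's scale: shifts go in shares of 800 mm and turns go in shares of 2 rad. Converting my numbers, 487 mm is 0.6088, -367 mm is -0.4588, -1.4 rad is -0.7.

```bash
python3 steer.py '[0.6088, -0.4588, 0.025, 0, 0, -0.7, 0.6088, -0.4588, 0.025, 0, 0, -0.7, 0.6088, -0.4588, 0.025, 0, 0, -0.7, 0.6088, -0.4588, 0.025, 0, 0, -0.7, 0.6088, -0.4588, 0.025, 0, 0, -0.7, 0.6088, -0.4588, 0.025, 0, 0, -0.7, 0.6088, -0.4588, 0.025, 0, 0, -0.7, 0.6088, -0.4588, 0.025, 0, 0, -0.7]' 0.3
python3 -c "
from h import *
go(-82,-42,330,np.pi/2)"
```

```text
time_s: 0.9
eef_pos: [379.3, -197.0, 391.5]
ee_rot: [0.0, 0.749, 0.663, 0.0]
force: [0.8, -1.2, -0.0]
grip_width: 0.298
grip_force: 0.0
t 0.9 at shelf [-225.2 -193.6] z 391.5 F [ 0.8 -1.2 -0. ]
[176.6 110.9  61.5] [ 0.     0.    -0.196]
```

To row units: 165 mm is 0.2063, 103 mm is 0.1288, -0.18 rad is -0.09.

```bash
python3 steer.py '[0.2063, 0.1288, 0.0763, 0, 0, -0.09, 0.2063, 0.1288, 0.0763, 0, 0, -0.09, 0.2063, 0.1288, 0.0763, 0, 0, -0.09, 0.2063, 0.1288, 0.0763, 0, 0, -0.09, 0.2063, 0.1288, 0.0763, 0, 0, -0.09, 0.2063, 0.1288, 0.0763, 0, 0, -0.09, 0.2063, 0.1288, 0.0763, 0, 0, -0.09]'
python3 -c "
from h import *
go(-82,-42,258,np.pi/2)
s=ctrl.sense()
cv2.imwrite('pics/w1.png',ctrl.capture('wrist')[:,:,::-1])
"
```

```text
time_s: 1.6
eef_pos: [501.2, -49.1, 330.9]
ee_rot: [0.0, 0.688, 0.725, -0.0]
force: [-0.2, 0.3, 0.0]
grip_width: 0.301
grip_force: 0.0
t 1.6 at shelf [-92.5 -55.2] z 330.9 F [-0.2  0.3  0. ]
[13.5 10.2 72.9] [ 0.     0.    -0.023]
```

View pics/w1.png

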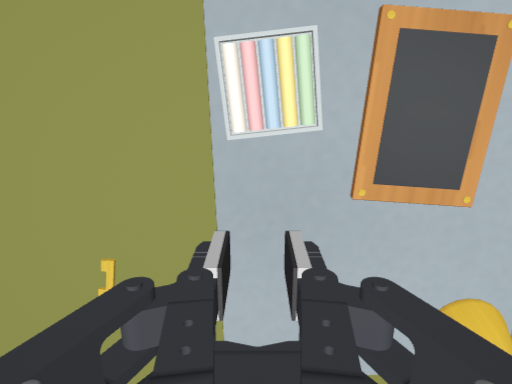

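The wrist view shows the tin with top corners at (215,38), (316,27), (322,130) and (228,139). The slate is to its right, with its near side running from (382,6) to (353,199), and the fingers are below with a clear path to the tin.

```bash
python3 -c "
from h import *
c=ctrl.calibration('wrist')
for n,q,z in(('tin',[(316,27),(322,130),(228,139),(215,38)],92),('slate',[(514,12),(470,207),(353,199),(382,6)],68),('edge',[(205,0),(217,225)],60)):
  w=world(c,q,z)
  print(n,np.array([w2s(p) for p in w]).round(1).tolist())
  if len(q)>2: r=rect(w); print(w2s(r[0]),r[1]-SY,r[2:])
"
```

```text
tin [[-56.0, 50.2], [-50.7, -8.4], [-109.5, -12.6], [-114.3, 45.8]]
[-82.62496398  18.73390349] 0.0738431770785506 (np.float64(0.1604888907088592), np.float64(58.715592292319776), np.float64(58.70998405016375))
slate [[73.3, 60.2], [65.8, -70.3], [-21.6, -61.9], [-10.6, 65.5]]
[26.72035597 -1.61642111] -0.0796013953847015 (np.float64(0.003646331679368919), np.float64(85.93043743067354), np.float64(129.28793509036416))
edge [[-123.0, 73.5], [-124.2, -83.4]]
```

To row units: 73 mm is 0.0913, 70 mm is 0.0875, -0.023 rad is -0.0115.

```bash
python3 steer.py '[0.0175, 0.0125, 0.05, 0, 0, -0.0115, 0.0175, 0.0125, 0.0875, 0, 0, -0.0115, 0.0175, 0.0125, 0.0913, 0, 0, -0.0115, 0.0175, 0.0125, 0.0913, 0, 0, -0.0115, 0.0175, 0.0125, 0.0913, 0, 0, -0.0115]'
```

```text
time_s: 2.15
eef_pos: [511.1, -34.6, 259.4]
ee_rot: [0.001, 0.68, 0.733, 0.001]
force: [0.1, 0.1, 0.4]
grip_width: 0.301
grip_force: 0.0
```

To row units: 14 mm is 0.0175, 11 mm is 0.0138.

```bash
python3 steer.py '[0, 0, 0.005, 0, 0, 0, 0, 0, 0.01, 0, 0, 0, 0, 0, 0.0138, 0, 0, 0, 0, 0, 0.0175, 0, 0, 0, 0, 0, 0.0175, 0, 0, 0]'; python3 steer.py '[0, 0, 0.0025, 0, 0, 0, 0, 0, 0.005, 0, 0, 0, 0, 0, 0.0075, 0, 0, 0, 0, 0, 0.0075, 0, 0, 0]'
python3 -c "
from h import *
go(-82,-42,236,np.pi/2)"
```

```text
time_s: 2.65
eef_pos: [510.7, -33.8, 243.2]
ee_rot: [-0.0, 0.68, 0.733, -0.0]
force: [0.5, 0.1, -0.4]
grip_width: 0.298
grip_force: 0.0
time_s: 3.05
eef_pos: [510.7, -33.8, 237.3]
ee_rot: [-0.0, 0.68, 0.733, -0.0]
force: [0.6, 0.5, -0.1]
grip_width: 0.301
grip_force: 0.0
t 3.05 at shelf [-81.8 -40.7] z 237.3 F [ 0.6  0.5 -0.1]
[-1.3 -0.2  1.3] [-0.    -0.     0.001]
```

To row units: 48 mm is 0.06, 42 mm is 0.0525.

```bash
python3 steer.py '[0.0075, 0, 0, 0, 0, 0, 0.015, 0, 0, 0, 0, 0, 0.0225, 0, 0, 0, 0, 0, 0.03, 0, 0, 0, 0, 0, 0.0375, 0, 0, 0, 0, 0, 0.045, 0, 0, 0, 0, 0, 0.0525, 0, 0, 0, 0, 0, 0.06, 0, 0, 0, 0, 0]'
python3 steer.py '[0.0063, 0, 0, 0, 0, 0, 0.0125, 0, 0, 0, 0, 0, 0.0188, 0, 0, 0, 0, 0, 0.025, 0, 0, 0, 0, 0, 0.0313, 0, 0, 0, 0, 0, 0.0375, 0, 0, 0, 0, 0, 0.0438, 0, 0, 0, 0, 0, 0.0438, 0, 0, 0, 0, 0]'
python3 -c "
from h import *
go(-82,94,237,np.pi/2)
cv2.imwrite('pics/w2.png',np.hstack([ctrl.capture('wrist')[:,:,::-1],ctrl.capture('top')[60:300,150:390,::-1].repeat(2,0)[:384].repeat(1,1)]))
"
```

```text
time_s: 3.85
eef_pos: [507.1, 14.5, 237.7]
ee_rot: [0.0, 0.68, 0.733, 0.0]
force: [0.7, -2.5, -0.1]
grip_width: 0.299
grip_force: 0.9
time_s: 4.65
eef_pos: [504.3, 49.6, 237.5]
ee_rot: [-0.0, 0.68, 0.734, 0.0]
force: [-0.5, 0.6, -0.5]
grip_width: 0.3
grip_force: 0.0
t 4.65 at shelf [-82.  43.] z 237.5 F [-0.5  0.6 -0.5]
[51.   0.   0.5] [-0.    -0.     0.001]
```

View pics/w2.png

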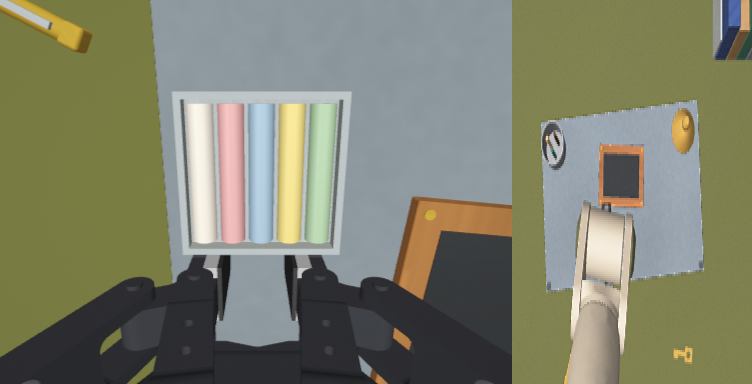

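The wrist view shows the tin squared against both fingertips, with its top spanning columns 173–352 and its near face at row 254. It is still on the shelf with the front edge to its left, and the slate has not moved. I'll keep pushing.

To row units: 48 mm is 0.06, 42 mm is 0.0525.

```bash
python3 steer.py '[0.0075, 0, 0, 0, 0, 0, 0.015, 0, 0, 0, 0, 0, 0.0225, 0, 0, 0, 0, 0, 0.03, 0, 0, 0, 0, 0, 0.0375, 0, 0, 0, 0, 0, 0.045, 0, 0, 0, 0, 0, 0.0525, 0, 0, 0, 0, 0, 0.06, 0, 0, 0, 0, 0]'
python3 steer.py '[0.0038, 0, 0, 0, 0, 0, 0.0063, 0, 0, 0, 0, 0, 0.0063, 0, 0, 0, 0, 0, -0.0125, 0, 0, 0, 0, 0, -0.0313, 0, 0, 0, 0, 0, -0.0313, 0, -0.05, 0, 0, 0, -0.0313, 0, -0.1063, 0, 0, 0, -0.0313, 0, -0.1063, 0, 0, 0]'
python3 -c "
from h import *
go(88,-3,320,0)
cv2.imwrite('pics/w3.png',ctrl.capture('wrist')[:,:,::-1])
"
```

```text
time_s: 5.55
eef_pos: [500.8, 97.4, 237.6]
ee_rot: [-0.0, 0.68, 0.733, -0.0]
force: [-0.5, -1.0, 0.0]
grip_width: 0.304
grip_force: 0.5
time_s: 6.35
eef_pos: [503.7, 70.4, 327.9]
ee_rot: [0.004, 0.68, 0.733, 0.003]
force: [0.6, -0.3, 0.7]
grip_width: 0.301
grip_force: 0.0
t 6.35 at shelf [-81.   63.8] z 327.9 F [ 0.6 -0.3  0.7]
[-66.7 169.    9.7] [ 0.009 -0.006  1.57 ]
```

View pics/w3.png

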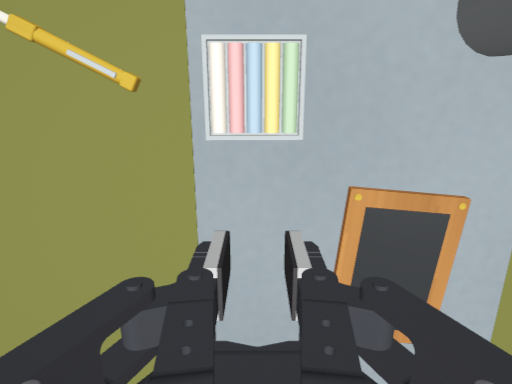

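The tin now stands square in the front strip, with corners at about (203,36), (307,35), (304,140) and (205,139). The slate is undisturbed at the lower right.

To row units: 169 mm is 0.2113, -67 mm is -0.0838, 1.57 rad is 0.785.

```bash
python3 -c "
from h import *
c=ctrl.calibration('wrist')
r=rect(world(c,[(307,35),(304,140),(205,139),(203,36)],92)); print(w2s(r[0]),r[1]-SY,r[3:])"
python3 steer.py '[-0.0838, 0.2113, 0.0125, 0, 0, 0.785, -0.0838, 0.2113, 0.0125, 0, 0, 0.785, -0.0838, 0.2113, 0.0125, 0, 0, 0.785, -0.0838, 0.2113, 0.0125, 0, 0, 0.785, -0.0838, 0.2113, 0.0125, 0, 0, 0.785, -0.0838, 0.2113, 0.0125, 0, 0, 0.785, -0.0838, 0.2113, 0.0125, 0, 0, 0.785, -0.0838, 0.2113, 0.0125, 0, 0, 0.785]' 0.8
python3 -c "
from h import *
go(90,-2,320,0)"
```

```text
[-81.42993965 135.80497846] -0.0008159679911575041 (np.float64(59.31202905767574), np.float64(58.12367491651288))
time_s: 7.2
eef_pos: [676.3, 16.6, 310.6]
ee_rot: [-0.0, 0.976, 0.218, -0.001]
force: [-0.3, 0.8, -0.1]
grip_width: 0.797
grip_force: 0.0
t 7.2 at shelf [87.  -2.8] z 310.6 F [-0.3  0.8 -0.1]
[ 3.   0.3 -9.4] [-0.001  0.002  0.365]
```

To row units: 10 mm is 0.0125, -1.2 rad is -0.6.

```bash
python3 steer.py '[0.0125, 0, 0, 0, 0, -0.075, 0.0125, 0, 0, 0, 0, -0.15, 0.0125, 0, 0, 0, 0, -0.225, 0.0125, 0, 0, 0, 0, -0.3, 0.0125, 0, 0, 0, 0, -0.375, 0.0125, 0, 0, 0, 0, -0.45, 0.0125, 0, 0, 0, 0, -0.525, 0.0125, 0, 0, 0, 0, -0.6]'
python3 steer.py '[0, 0, 0, 0, 0, -0.075, 0, 0, 0, 0, 0, -0.15, 0, 0, 0, 0, 0, -0.225, 0, 0, 0, 0, 0, -0.3, 0, 0, 0, 0, 0, -0.375, 0, 0, 0, 0, 0, -0.45, 0, 0, 0, 0, 0, -0.525, 0, 0, 0, 0, 0, -0.6]'
python3 steer.py '[0, 0, 0, 0, 0, -0.075, 0, 0, 0, 0, 0, -0.15, 0, 0, 0, 0, 0, -0.19, 0, 0, 0, 0, 0, -0.19, 0, 0, 0, 0, 0, -0.19, 0, 0, 0, 0, 0, -0.19]'
python3 -c "
from h import *
go(98,-2,260,np.pi)
cv2.imwrite('pics/w4.png',ctrl.capture('wrist')[:,:,::-1])"
```

```text
time_s: 8.0
eef_pos: [685.3, 20.9, 310.8]
ee_rot: [-0.001, 0.678, 0.735, -0.001]
force: [-0.2, -0.4, -0.3]
grip_width: 0.8
grip_force: 0.0
time_s: 8.8
eef_pos: [685.3, 20.9, 310.8]
ee_rot: [-0.001, 0.144, 0.99, -0.0]
force: [-0.3, 0.3, -0.6]
grip_width: 0.803
grip_force: 0.0
time_s: 9.4
eef_pos: [685.3, 21.8, 312.0]
ee_rot: [-0.0, -0.042, 0.999, 0.0]
force: [1.0, -0.7, 0.2]
grip_width: 0.801
grip_force: 0.0
t 9.4 at shelf [96.4  1.7] z 312.0 F [ 1.  -0.7  0.2]
[-1.6 -3.7 52. ] [ 0.    -0.001  0.008]
```

View pics/w4.png

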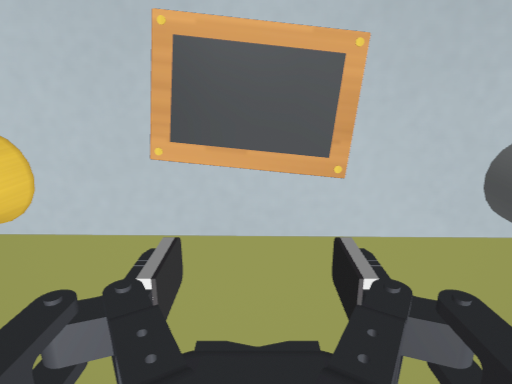

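The wrist view now looks toward the robot. The slate's corners are at (152,9), (370,33), (344,178) and (150,159), and the shelf's rear edge is at row 235. The fingers are behind the slate.

```bash
python3 -c "
from h import *
c=ctrl.calibration('wrist')
w=world(c,[(150,159),(344,178),(370,33),(152,9)],68)
print(np.array([w2s(p) for p in w]).round(1).tolist())
print(w2s(world(c,[(60,235)],60)[0]),w2s(world(c,[(480,236)],60)[0]))"
python3 steer.py '[-0.0038, -0.0025, 0.025, 0, 0, 0, -0.0038, -0.0025, 0.05, 0, 0, 0, -0.0038, -0.0025, 0.0688, 0, 0, 0, -0.0038, -0.0025, 0.0813, 0, 0, 0, -0.0038, -0.0025, 0.0875, 0, 0, 0, -0.0038, -0.0025, 0.0875, 0, 0, 0]'
```

```text
[[67.3, -69.3], [79.0, 58.6], [-9.4, 66.8], [-21.0, -61.0]]
[ 125.42338766 -141.88240917] [123.38811248 163.08547403]
time_s: 10.05
eef_pos: [688.5, 20.5, 242.3]
ee_rot: [-0.0, -0.043, 0.999, 0.0]
force: [-0.1, -0.1, -1.0]
grip_width: 0.801
grip_force: 0.0
```

To row units: 6 mm is 0.0075, 4 mm is 0.005.

```bash
python3 steer.py '[0, 0, 0.0025, 0, 0, 0, 0, 0, 0.005, 0, 0, 0, 0, 0, 0.0075, 0, 0, 0, 0, 0, 0.0075, 0, 0, 0]' | sed -n '2p;4p'
for k in 1 2 3; do :; done; python3 steer.py '[0, 0, 0.0013, 0, 0, 0, 0, 0, 0.0025, 0, 0, 0, 0, 0, 0.0038, 0, 0, 0, 0, 0, 0.0038, 0, 0, 0]' | sed -n '2p;4p'
python3 -c "
from h import *
go(98,-2,230,np.pi)
cv2.imwrite('pics/w5.png',ctrl.capture('wrist')[:,:,::-1])"
```

```text
eef_pos: [688.5, 20.5, 236.5]
force: [-0.2, 0.7, 0.2]
eef_pos: [688.5, 20.5, 233.4]
force: [-0.0, -0.5, -0.4]
t 10.85 at shelf [99.5  0.2] z 233.4 F [-0.  -0.5 -0.4]
[ 1.5 -2.2  3.4] [ 0.   -0.    0.01]
```

View pics/w5.png

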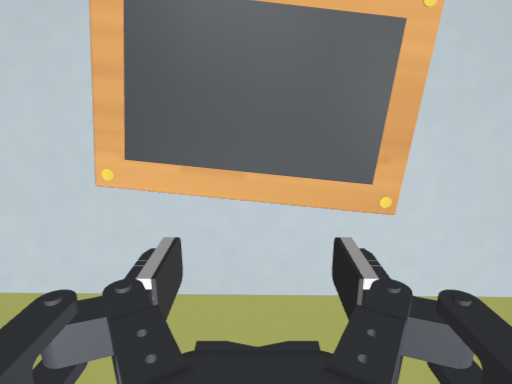

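The fingers are just behind the slate's rear side, at rows 186–214, and have not touched the shelf yet. I'll keep lowering gently.

To row units: 3 mm is 0.0038, 2 mm is 0.0025.

```bash
python3 steer.py '[0, 0, 0.0013, 0, 0, 0, 0, 0, 0.0025, 0, 0, 0, 0, 0, 0.0038, 0, 0, 0, 0, 0, 0.0038, 0, 0, 0]' | sed -n '2p;4p'
python3 steer.py '[0, 0, 0.0013, 0, 0, 0, 0, 0, 0.0025, 0, 0, 0, 0, 0, 0.0025, 0, 0, 0]' | sed -n '2p;4p'
```

```text
eef_pos: [688.5, 20.5, 230.4]
force: [-0.5, -1.3, 0.2]
eef_pos: [688.5, 20.5, 228.4]
force: [-0.7, -0.2, -0.5]
```

To row units: 2 mm is 0.0025, 1 mm is 0.0013.

```bash
python3 steer.py '[0, 0, 0.0013, 0, 0, 0, 0, 0, 0.0025, 0, 0, 0, 0, 0, 0.0025, 0, 0, 0]' | sed -n '2p;4p'
python3 steer.py '[0, 0, 0.0013, 0, 0, 0, 0, 0, 0.0025, 0, 0, 0, 0, 0, 0.0025, 0, 0, 0]' | sed -n '2p;4p'
```

```text
eef_pos: [688.5, 20.5, 226.4]
force: [0.2, 0.7, 0.4]
eef_pos: [688.5, 20.6, 226.2]
force: [-5.7, 0.6, 9.8]
```

To row units: -5 mm is -0.0063, -3 mm is -0.0038, 0.01 rad is 0.005.

```bash
python3 steer.py '[0, 0, -0.0038, 0, 0, 0.005, 0, 0, -0.0063, 0, 0, 0.005, 0, 0, -0.0063, 0, 0, 0.005]' | sed -n '2p;4p'
python3 steer.py '[0.0063, 0, 0, 0, 0, 0, 0.0125, 0, 0, 0, 0, 0, 0.0188, 0, 0, 0, 0, 0, 0.025, 0, 0, 0, 0, 0, 0.0313, 0, 0, 0, 0, 0, 0.0375, 0, 0, 0, 0, 0, 0.0438, 0, 0, 0, 0, 0, 0.05, 0, 0, 0, 0, 0]' | sed -n '2p;4p'
python3 steer.py '[0.0063, 0, 0, 0, 0, 0, 0.0125, 0, 0, 0, 0, 0, 0.0188, 0, 0, 0, 0, 0, 0.025, 0, 0, 0, 0, 0, 0.0313, 0, 0, 0, 0, 0, 0.0375, 0, 0, 0, 0, 0, 0.0375, 0, 0, 0, 0, 0]' | sed -n '2p;4p'
python3 -c "
from h import *
go(-64,0,229,np.pi)
cv2.imwrite('pics/w6.png',ctrl.capture('wrist')[:,:,::-1])"
```

```text
eef_pos: [688.6, 20.5, 229.8]
force: [0.4, -0.0, 0.8]
eef_pos: [648.2, 17.5, 229.6]
force: [0.7, -0.2, -0.3]
eef_pos: [618.2, 15.2, 229.6]
force: [1.1, -0.5, -0.2]
t 14.0 at shelf [29.   0.2] z 229.6 F [ 1.1 -0.5 -0.2]
[93.  -0.1  0.7] [ 0.    -0.001  0.   ]
```

View pics/w6.png

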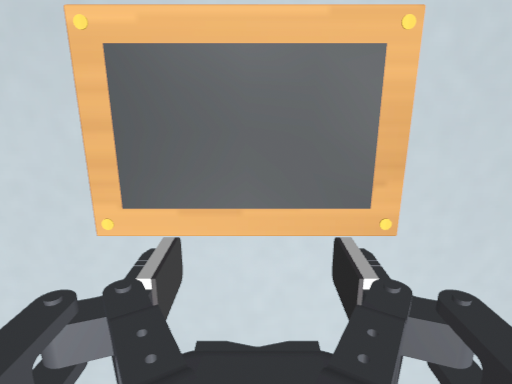

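The slate lies square against both fingertips, with its rear side at row 236 and its front side at row 5. I'll measure the gap from the TCP to the slate front.

```bash
python3 -c "
from h import *
c=ctrl.calibration('wrist')
w=world(c,[(97,236),(397,236),(424,5),(65,5)],68)
print(np.array([w2s(p) for p in w]).round(1).tolist())"
```

```text
[[17.4, -69.3], [17.3, 59.3], [-71.4, 58.4], [-71.4, -68.7]]
```

To row units: 40 mm is 0.05, 35 mm is 0.0438.

```bash
python3 steer.py '[0.0063, 0, 0, 0, 0, 0, 0.0125, 0, 0, 0, 0, 0, 0.0188, 0, 0, 0, 0, 0, 0.025, 0, 0, 0, 0, 0, 0.0313, 0, 0, 0, 0, 0, 0.0375, 0, 0, 0, 0, 0, 0.0438, 0, 0, 0, 0, 0, 0.05, 0, 0, 0, 0, 0]' | sed -n '2p;4p'
python3 steer.py '[0.0063, 0, 0, 0, 0, 0, 0.0125, 0, 0, 0, 0, 0, 0.0188, 0, 0, 0, 0, 0, 0.025, 0, 0, 0, 0, 0, 0.0313, 0, 0, 0, 0, 0, 0.0375, 0, 0, 0, 0, 0, 0.0438, 0, 0, 0, 0, 0, 0.05, 0, 0, 0, 0, 0]' | sed -n '2p;4p'
python3 steer.py '[0.005, 0, 0, 0, 0, 0, 0.01, 0, 0, 0, 0, 0, 0.0138, 0, 0, 0, 0, 0, 0.015, 0, 0, 0, 0, 0, 0.015, 0, 0, 0, 0, 0, 0.015, 0, 0, 0, 0, 0]' | sed -n '2p;4p'
python3 -c "
from h import *
go(-64,0,229,np.pi)
cv2.imwrite('pics/w7.png',ctrl.capture('wrist')[:,:,::-1])"
```

```text
eef_pos: [578.4, 12.2, 229.7]
force: [1.5, -0.5, 1.2]
eef_pos: [538.5, 9.2, 229.6]
force: [1.9, 0.1, 2.2]
eef_pos: [526.9, 8.4, 229.4]
force: [0.0, 0.3, -0.3]
t 16.25 at shelf [-62.6   0.2] z 229.4 F [ 0.   0.3 -0.3]
[ 1.4 -0.2  0.4] [ 0.    -0.001  0.   ]
```

View pics/w7.png

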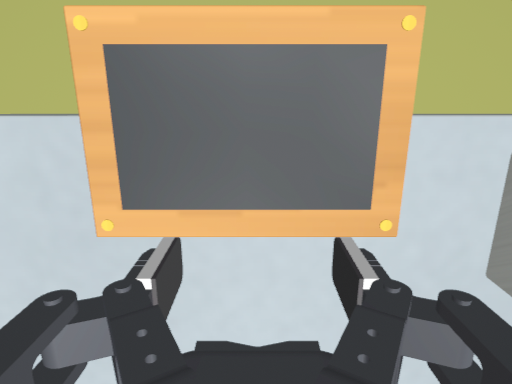

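The slate is square and overhangs the edge, with its front side at row 6 and the shelf edge at row 114. The tin is clear at far right.

To row units: -150 mm is -0.1875, -130 mm is -0.1625.

```bash
python3 -c "
from h import *
c=ctrl.calibration('wrist')
f=w2s(world(c,[(255,6.5)],68)[0]);e=w2s(world(c,[(30,114.5)],60)[0]);r=w2s(world(c,[(255,237)],68)[0])
print(f,e,r,f-e)"
python3 steer.py '[-0.0063, 0, 0, 0, 0, 0, -0.0188, 0, 0, 0, 0, 0, -0.025, 0, 0, 0, 0, 0, -0.025, 0, -0.0375, 0, 0, 0, -0.025, 0, -0.1, 0, 0, 0, -0.025, 0, -0.1625, 0, 0, 0, -0.025, 0, -0.1875, 0, 0, 0, -0.025, 0, -0.1875, 0, 0, 0]'
python3 steer.py '[0, 0, 0, 0, 0, 0, 0, 0, 0, 0, 0, 0, 0, 0, 0, 0, 0, 0]' | sed -n '2p;4p'
python3 -c "
from h import *
cv2.imwrite('pics/w8.png',ctrl.capture('wrist')[:,:,::-1])"
```

```text
[-162.82681243   -1.37228293] [-125.03859628  -93.4724792 ] [-74.34588468  -1.47970113] [-37.78821615  92.10019627]
time_s: 17.1
eef_pos: [547.1, 9.9, 382.7]
ee_rot: [0.003, -0.038, 0.999, -0.001]
force: [0.1, 0.9, -0.4]
grip_width: 0.8
grip_force: 0.0
eef_pos: [546.9, 9.8, 378.2]
force: [0.4, -0.3, -0.5]
```

View pics/w8.png

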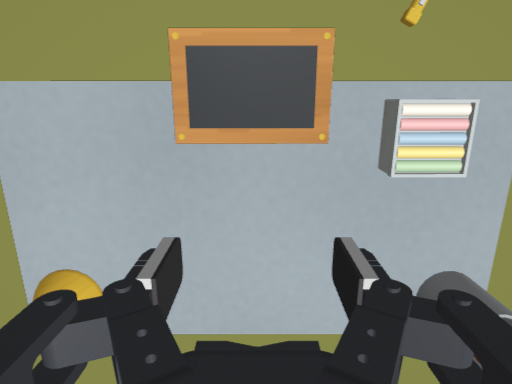

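The raised view shows the slate overhanging squarely, with its front side at row 28 and the shelf edge at row 80. The tin stands on the shelf at about (432,138), and the robot touches nothing.

```bash
python3 -c "
from h import *
c=ctrl.calibration('wrist')
f=w2s(world(c,[(252,28)],68)[0]);e=w2s(world(c,[(80,80.5)],60)[0]);r=w2s(world(c,[(252,143.5)],68)[0])
t=w2s(world(c,[(431,138)],92)[0]); o=f[0]-e[0]; print(f,e,r,t,o,ctrl.sense()['time_s'])
if -46<o<-34: print(ctrl.finish_job())"
```

```text
[-162.68528939   -4.57400797] [-124.43120657 -147.26757565] [-73.43941492  -4.91152081] [-81.10741834 133.39689576] -38.25408281658632 17.45
the job is handed in; nothing more can be done
None
```

Job handed in at about 17.5 s: the tin was pushed about 115 mm left and stands wholly on the shelf, and the slate lies square, sticking out about 38 mm over the front edge by camera measurement; no verdict was returned.

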